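Index the jar carousel and load the small jar

TASK

Push the jar carousel round, gently, at its rim or rim posts and not by the bottles on it, until its empty pocket faces front, towards the robot's side of the desk, and the spring pin on the carousel's foot drops into the rim notch and stops it dead; ease off as soon as you feel it stop, so that the pin is not forced. Then take the small round jar that stands loose at the left of the desk and set it upright in the empty pocket, right down on the plate, with the carousel still locked. Do not press the jar down hard, and leave everything else on the desk where it is.

Things in the scene. Friction and masses are not known exactly. Their poses are not given: they have to be found in the camera images.
- carousel: Turning plate of the jar carousel at the right: white disc, 200 mm diameter, top at z = 0.035, four stations 60 mm from the axis, four rim posts between them. Origin on its vertical axis at desk level; own +x points to the empty pocket. Turns either way without end against light friction (2 to 6 N at a post). Rim and pocket ring are rigid; the pin stops it dead when the pocket faces front.
- pocket (a point): The empty pocket: open grey ring, inner diameter 44 mm, outer 51 mm, rising 12 mm from the plate. This point is its centre on the plate's top (z = 0.035), 60 mm from the axis. At the start it stands 20 to 110 degrees counterclockwise (from above) of front (world -x as seen from the axis), so the short way is clockwise.
- post_a (a point): Black rubber-sleeved post on the rim of the turning plate, slightly springy, 10 mm diameter, standing 30 mm above the plate, 86 mm from the carousel axis; this point is the centre of its top (z = 0.065). Meet it at under 0.1 m/s. It follows the empty pocket by 45 degrees clockwise seen from above (own -45 degrees).
- post_b (a point): Black rubber-sleeved post on the rim of the turning plate, slightly springy, 10 mm diameter, standing 30 mm above the plate, 86 mm from the carousel axis; this point is the centre of its top (z = 0.065). Meet it at under 0.1 m/s. 45 degrees counterclockwise of the pocket (own +45 degrees).
- index_pin (a joint): Travel of the steel spring pin, m: under 0.0015 riding on the rim, about 0.007 dropped into the rim's only notch, plate locked. It drops with the pocket within 15 degrees of world -x; the exact angle is not measured and must be felt: the push force jumps. Crossing it fast (over 0.1 m/s) may skip it. Do not unlock it. Housing on the foot's right (-y), below z = 0.04.
- small_jar: Small round jar with a lilac lid, 39 mm diameter, 49 mm high, about 50 g, loose at the left, one of three things beyond the mat (desk at z = -0.003 there). Origin at the centre of its underside, z up. Straight walls: grip it across the lid and upper body. The articulator to its right (about x 0.5 to 0.68, y 0.08 to 0.28) stands 0.3 m high: carry the jar round in front of it.
- wax_jar: Fixed on the carousel at own +90 degrees, 60 mm from the axis: wax jar 45 mm diameter, 42 mm high. Origin at the centre of its underside.
- glass_flask: Fixed on the carousel oppopoint the empty pocket: square bottle with black cap, 29 mm square, 62 mm high. Origin at the centre of its underside.
- white_dropper: Fixed on the carousel at own -90 degrees: slim dropper bottle, 24 mm diameter, 68 mm high. Origin at the centre of its underside.
- white_nozzle: Bystander at the left: slim light nozzle on a black foot, 24 x 27 mm, 76 mm high; origin at the centre of its underside.
- burner: Bystander at the left: round glass spirit burner, 47 mm diameter, 59 mm high; origin at the centre of its underside.
- jaw_model: Bystander: plaster upper jaw, 55 x 63 x 21 mm, at the far left; origin under its centre.
- roll_of_tape: Bystander: roll of tape lying flat, 84 mm diameter, 19 mm high; origin under its centre.
- castings_card: Bystander: small card with castings, 30 x 36 x 9 mm, near the front edge; origin under its centre.
- pins: Bystander: strip with pins, 27 x 72 x 28 mm, near the front edge; origin under its centre.
There are look-alikes about, which are no part of the job. Leave any yellow look-alike of the small_jar alone.

How it is judged:
On the way, in this order (a step that is already met when the one before it is completed fails the run):
1. the empty pocket faces front and the spring pin has dropped into the notch (value of joint index_pin above 0.004 m), for 0.2 s.
2. the jar stands in the empty pocket while the carousel is locked (value of joint index_pin above 0.004 m and horizontal distance between small_jar and pocket below 0.005 m and z of small_jar in the frame of pocket between -0.003 and 0.003 m and angle between small_jar's own z axis and vertical below 0.1 rad), for 0.2 s.
At the end, for the whole second after the job is handed in: The spring pin is in the notch (travel over 4 mm), and the small jar stands at rest in the empty pocket: within 5 mm of its centre, its underside within 3 mm of the plate's top, upright within 0.1 rad (all of step 2 and linear speed of small_jar below 0.02 m/s); the robot touches nothing.
It fails at once if the carousel is pushed with more than 20 N (contact force between the arm and carousel above 20 N).
It fails at once if the carousel is pushed with more than 20 N by the fingers (contact force between the fingers and carousel above 20 N).
It fails at once if a bottle on the carousel is pushed with more than 3 N (contact force between any of the fingers, the arm and wax_jar above 3 N or contact force between any of the fingers, the arm and glass_flask above 3 N or contact force between any of the fingers, the arm and white_dropper above 3 N).
It fails at once if the jar is pressed or dropped on the carousel with more than 40 N (contact force between small_jar and carousel above 40 N).
It fails at once if another thing on the desk is moved by more than 30 mm (distance of any of white_nozzle, burner, jaw_model, roll_of_tape, castings_card, pins from where it was at the start of the episode above 0.03 m).
It also fails if it takes over 67 s, if anything falls off the work surface, if the arm or the gripper's body presses on something with over 40 N, if the wrist force passes 120 N, or if a joint passes its speed limit or range.

ROBOT

A 7-joint arm with a two-finger parallel gripper is mounted at the origin on a cart in front of the work surface, level with it; the furniture and walls round the work are solid. World frame = base frame: x ahead of the robot, y to its left, z up, the work surface at z = 0. Lengths are in m, angles in rad, forces in N, time in s.
With the tool pointing down it reaches from about 0.425 to 0.825 m from the base axis. Payload 3.6 kg.
Tool frame: the origin (TCP) lies midway between the tips of the shut fingers; the grasp point (between the pads) lies robot.tcp_to_grasp behind it (robot.tcp_to_grasp is the distance from the TCP to the grasp point, in m); z points along the fingers, y is the line along which they close (so a half turn about z gives the same grasp; the last joint's range is limited). The gripper opens to 85 mm and grips with 20 to 120 N. Pads are 22 mm wide; open, the fingers measure 114 mm over their backs; the gripper's body (76 mm by 85 mm) begins 54 mm behind the grasp point. The pads swing forward as they close: fully open they stand 13 mm farther back than shut.
Start: joints at [-1.286, 0.615, -0.013, 1.423, 0.008, 1.103, -0.04], TCP at [0.199, 0.619, 0.231] pointing down, gripper open.
Joint ranges: [-3.12, 3.12], [-0.3, 2.06], [-1.34, 1.32], [0.26, 2.42], [-1.36, 4.5], [0.01, 1.98], [-2.84, 2.84]. Speed limits (rad/s): [2.79, 2.79, 3.14, 3.14, 3.14, 3.14, 3.14].

INTERFACE

Orientations are given as a rotation vector (axis times angle).
In Python, from plant import telemetry, imaging, workorder, robot gives the robot as it stands. The module is installed in compiled form; this text tells all that it offers.
- The arm moves only by the tool send_rows, never from a script. Its arguments are lists of equal length, an entry for each row: "translation": the shift along the tool's x, y, z in units of 30 mm (1.0 is 30 mm), a list of three; "delta_rot": the turn, a rotation vector about the tool's x, y, z in units of 5 degrees (1.0 is 5 degrees), a list of three; "jaw": the opening, from 0 (shut) to 1 (fully open). A call has 1 to 8 rows; each row shifts and turns the commanded pose from where the row before left it, along the tool's axes as they then stand; what a row does not reach is not made up. A row lasts 1/8 s, in which the tool goes at most 62.5 mm and 10.7 degrees, less where a joint would pass 70% of its speed; a pose out of reach is approached as far as the arm can. A call is refused whole if a number of a shift passes 1 or a number of a turn 1, either way. A call with a gripper value outside its range is refused whole. The fingers move at their own pace and stop on an object; the grip force is fixed at half the most. Time passes only in rows, so rows that do not move let the fingers close. It gives the time, the measured TCP pose, the force, the opening and the grip force at its end, in the units of the state.
- telemetry.read_state(): the state, without advancing time (a new reading comes with each control period).
- imaging.capture(name): name is "scene" or "top" or "wrist"; returns (picture, depth): 400x640x3 uint8, red, green, blue; 400x640 float32, m along the optical axis (not along the pixel's ray), 0 where there is no reading.
- imaging.camera_params(name): a dict with "mtx" (3x3 intrinsics, pixels), "world_to_cam" (4x4, takes a point from world to camera coordinates). Camera axes: x right, y down, z forward; pixel columns grow to the right and rows downward; lengths in m; the calibration is good to about 2 mm. The wrist camera is an equidistant fisheye: a pixel r from the principal point sees the ray r / f radians off the axis. A picture is of the moment at which its call begins: read the wrist's pose just before it. camera_params takes no time and is no camera call; for the wrist camera it gives the pose at the moment of the call.
- workorder.hand_in(): hands the job in; it is judged then, once.
The state is a dict: "time": time; "q": joint angles; "joint_vel": joint speeds; "joint_torque": joint torques, N m; "ee_pos": TCP position; "ee_rot": TCP orientation; "ft_force": force on the tool from outside, world axes, zero at the start; "moment": the same for the moment, N m; "finger_gap": finger opening in m; "gripper_force": force on a finger pad.
Only numpy, scipy, OpenCV 4.12 (cv2) and the standard library are available. Lean on these libraries where they do the work, as an engineer would, in place of code of your own. Each camera call takes 0.05 s, during which the arm holds its last target. There are 200 camera calls.

## Working session

There is one attempt and no reset: what is moved stays moved. The work goes in short steps, Python scripts to look and compute and a tool call to move; the robot and the scene stay as the last step left them, time stands still between calls to the robot, and variables do not carry over. Pictures are saved under pics/ and viewed, at most 10 in all, crops included, and the job is handed in when it is done.

Besides the shell and the picture viewer there is one more tool, called after "Call:" by a JSON object that holds its "name" and its "arguments", one argument or row to a line. send_rows: Moves the arm, as the interface text tells. Its arguments: {"type":"object","properties":{"translation":{"type":"array"},"delta_rot":{"type":"array"},"jaw":{"type":"array"}},"required":["translation","delta_rot","jaw"]}

```bash
mkdir -p pics
cat > h.py <<'E'
import numpy as np, cv2
from plant import telemetry, imaging, workorder, robot
from scipy.spatial.transform import Rotation as R
def ray(name,u,v,z):
    p=imaging.camera_params(name); K=np.array(p["mtx"]); T=np.array(p["world_to_cam"])
    d=T[:3,:3].T@np.linalg.solve(K,[u,v,1.0]); c=-T[:3,:3].T@T[:3,3]
    return c+d*(z-c[2])/d[2]
def proj(name,P):
    p=imaging.camera_params(name); K=np.array(p["mtx"]); T=np.array(p["world_to_cam"])
    q=K@(T[:3,:3]@np.array(P)+T[:3,3]); return q[:2]/q[2]
E
python3 - <<'E'
from h import *
s=telemetry.read_state(); print({k:np.round(v,3).tolist() for k,v in s.items()}, robot.tcp_to_grasp)
print(R.from_rotvec(s['ee_rot']).as_matrix().round(3))
for n in("scene","top"):
    im,d=imaging.capture(n); cv2.imwrite(f"pics/{n}0.png",im[...,::-1]); np.save(f"{n}0.npy",d)
    p=imaging.camera_params(n);T=np.array(p["world_to_cam"]); print(n,np.round(p["mtx"],1).tolist(),(-T[:3,:3].T@T[:3,3]).round(3),T[:3,:3].round(2).tolist())
E
```

```text
{'time': 0.0, 'q': [-1.286, 0.616, -0.013, 1.425, 0.008, 1.103, -0.04], 'joint_vel': [-0.001, -0.0, -0.002, -0.0, -0.001, 0.003, -0.0], 'joint_torque': [0.0, -46.921, 0.259, -17.104, 0.01, 0.009, -0.0], 'ee_pos': [0.199, 0.618, 0.23], 'ee_rot': [-0.488, -3.103, 0.004], 'ft_force': [0.839, 0.131, 0.332], 'moment': [-0.003, 0.016, -0.053], 'gripper_force': 0.0, 'finger_gap': 0.085} 0.0187
[[-0.952  0.307 -0.001]
 [ 0.307  0.952 -0.002]
 [-0.    -0.003 -1.   ]]
scene [[377.1, 0.0, 317.9], [0.0, 377.1, 199.6], [0.0, 0.0, 1.0]] [-0.408  0.619  0.835] [[-0.51, -0.86, 0.02], [-0.47, 0.26, -0.84], [0.72, -0.44, -0.54]]
top [[457.2, 0.0, 325.6], [0.0, 457.2, 198.2], [0.0, 0.0, 1.0]] [0.283 0.004 1.469] [[-0.0, -1.0, -0.0], [-0.98, 0.0, -0.21], [0.21, 0.0, -0.98]]
```

View pics/top0.png

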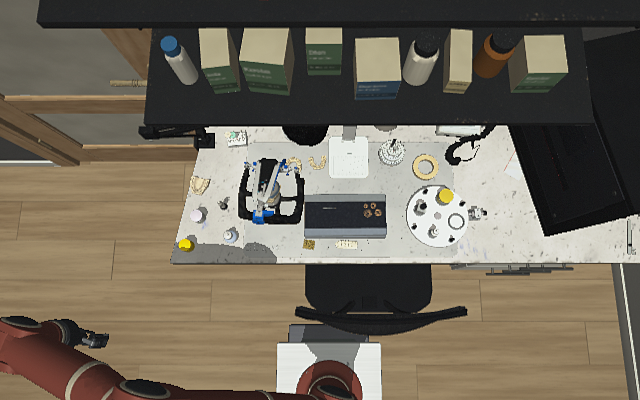

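View pics/scene0.png

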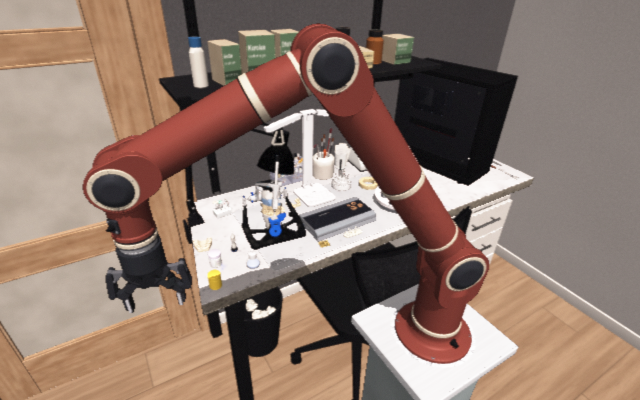

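Top view: the carousel is centred near (437,215), with the pocket ring about (456,221). On the left are a pale lilac-lidded jar at (197,214), the yellow look-alike at (186,244), the burner at about (229,235) and the nozzle at about (224,202). One close crop to check the choice.

Run:
```python
from h import *
im=cv2.imread("pics/top0.png")
a=cv2.resize(im[175:255,170:250],(400,400),interpolation=cv2.INTER_CUBIC)
b=cv2.resize(im[175:255,400:480],(400,400),interpolation=cv2.INTER_CUBIC)
cv2.imwrite("pics/crop0.png",np.hstack([a,b]))
```

```text
(no output)
```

View pics/crop0.png

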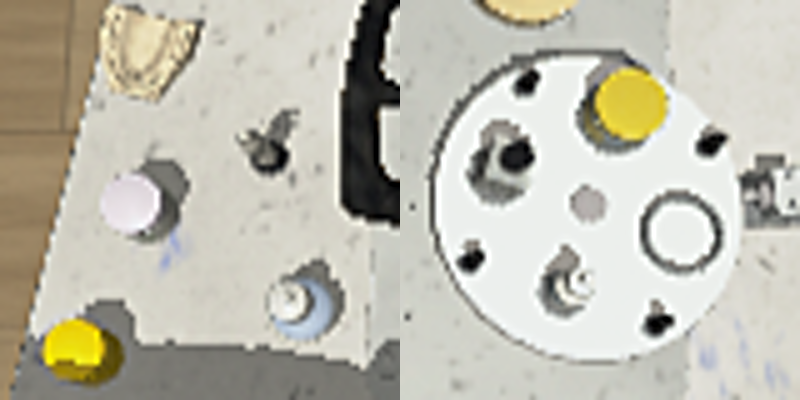

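Choice: the lilac-lidded jar at (196,216), not the yellow one at (185,244) or the burner's white cap at (228,236). Post_a is the lower-right post at (451,239), and the pocket ring is at (456,221).

Run:
```python
from h import *
im=cv2.imread("pics/top0.png").astype(int); hsv=cv2.cvtColor(im.astype(np.uint8),cv2.COLOR_BGR2HSV)
b,g,r=im[...,0],im[...,1],im[...,2]
# plate: bright white in the box
m=((im.min(2)>225)).astype(np.uint8); m[:180]=0;m[252:]=0;m[:,:403]=0;m[:,472:]=0
cs,_=cv2.findContours(m,cv2.RETR_EXTERNAL,cv2.CHAIN_APPROX_NONE)
c=max(cs,key=cv2.contourArea); hull=cv2.convexHull(c)
P=np.array([ray("top",u+0,v,0.035)[:2] for u,v in hull[:,0]]); (cx,cy),rad=cv2.minEnclosingCircle(P.astype(np.float32)); print("plate",cx,cy,rad)
hub=ray("top",437.6,215.6,.035); print("hub",hub)
for n,u,v,z in [("pocket",456.2-.4,221.4-.4,.047),("postA",451.0,238.3,.065),("postB",461.8,203.2,.065),("yellow",185,244,.046),("nozzle",223.6,206,.06),("burner",229,235.5,.03),("pinhousing_l",468.5,214.5,.035)]:
    p=ray("top",u,v,z); d=p-hub; print(n,p.round(4),"r",np.hypot(*d[:2]).round(4),"ccw of front",np.degrees(np.arctan2(-d[1],-d[0])).round(1))
# jar lid
sub=im[200:230,183:212]; lid=((sub[...,0]-sub[...,1]>8)&(sub.min(2)>150)).astype(np.uint8)
n,l,st,ce=cv2.connectedComponentsWithStats(lid); i=1+np.argmax(st[1:,4]); u,v=ce[i]+[183,200]
print("lid",st[i],u,v,ray("top",u,v,.046).round(4))
```

```text
plate 0.5390228033065796 -0.34768885374069214 0.09799094498157501
hub [ 0.53944641 -0.34834039  0.035     ]
pocket [ 0.5199 -0.4017  0.047 ] r 0.0568 ccw of front 69.9
postA [ 0.463  -0.3784  0.065 ] r 0.0822 ccw of front 21.5
postB [ 0.5734 -0.4188  0.065 ] r 0.0782 ccw of front 115.7
yellow [0.449  0.4469 0.046 ] r 0.8003 ccw of front -83.5
nozzle [0.5669 0.3287 0.06  ] r 0.6776 ccw of front -92.3
burner [0.4776 0.3141 0.03  ] r 0.6653 ccw of front -84.7
pinhousing_l [ 0.5428 -0.4468  0.035 ] r 0.0985 ccw of front 92.0
lid [19 22  4  7 12] 203.58333333333334 225.16666666666666 [0.5083 0.3921 0.046 ]
```

```bash
cat >> h.py <<'E'
def plan(wps, step=0.028, show=True):
    """wps: list of (x,y,z,heading deg of tool x). Rows in tool units, tool kept pointing down."""
    s=telemetry.read_state(); p=np.array(s["ee_pos"]); Rm=R.from_rotvec(s["ee_rot"]).as_matrix()
    out=[]
    first=True
    for w in wps:
        goal=np.array(w[:3]); h0=np.degrees(np.arctan2(Rm[1,0],Rm[0,0])); dh=(w[3]-h0+180)%360-180
        n=int(max(1,np.ceil(np.abs(goal-p).max()/step),np.ceil(abs(dh)/4.9)))
        for i in range(n):
            t=(Rm.T@((goal-p)/(n-i)))/0.03; r=[0,0,-dh/n/5]
            if first: # upright correction once
                h=np.radians(h0); I=np.array([[np.cos(h),np.sin(h),0],[np.sin(h),-np.cos(h),0],[0,0,-1.]])
                e=R.from_matrix(Rm.T@I).as_rotvec(degrees=True)/5; r[0],r[1]=e[0],e[1]; first=False
            t=np.round(np.clip(t,-1,1),2); r=np.round(r,2)
            out.append((t,r)); p=p+Rm@t*0.03; Rm=Rm@R.from_rotvec(r*5,degrees=True).as_matrix()
    for k in range(0,len(out),8):
        print("T",[o[0].tolist() for o in out[k:k+8]]); print("R",[o[1].tolist() for o in out[k:k+8]])
    print("end",p.round(4))
E
python3 - <<'E'
from h import *
print("jar",ray("top",195.8,215.2,.046))
plan([(.36,.37,.25,90),(.425,.17,.25,90),(.425,-.15,.25,90),(.44,-.36,.2,133),(.473,-.413,.12,133)])
E
```

```text
jar [0.54020768 0.41855808 0.046     ]
T [[-0.51, -0.42, -0.04], [-0.54, -0.37, -0.04], [-0.57, -0.32, -0.04], [-0.6, -0.28, -0.04], [-0.62, -0.22, -0.05], [-0.63, -0.17, -0.04], [-0.65, -0.12, -0.05], [-0.65, -0.06, -0.04]]
R [[-0.03, 0.0, 0.96], [0.0, 0.0, 0.96], [0.0, 0.0, 0.96], [0.0, 0.0, 0.96], [0.0, 0.0, 0.96], [0.0, 0.0, 0.96], [0.0, 0.0, 0.96], [0.0, 0.0, 0.96]]
T [[-0.66, -0.01, -0.05], [-0.65, 0.05, -0.04], [-0.65, 0.1, -0.05], [-0.64, 0.15, -0.04], [-0.62, 0.21, -0.05], [-0.61, 0.26, -0.04], [-0.58, 0.3, -0.05], [-0.83, 0.27, 0.0]]
R [[0.0, 0.0, 0.96], [0.0, 0.0, 0.96], [0.0, 0.0, 0.96], [0.0, 0.0, 0.96], [0.0, 0.0, 0.96], [0.0, 0.0, 0.96], [0.0, 0.0, 0.96], [0.0, 0.0, 0.0]]
T [[-0.83, 0.27, 0.0], [-0.84, 0.27, 0.0], [-0.83, 0.27, 0.0], [-0.84, 0.27, 0.0], [-0.83, 0.27, 0.0], [-0.84, 0.27, 0.0], [-0.83, 0.26, 0.0], [-0.89, -0.0, -0.0]]
R [[0.0, 0.0, 0.0], [0.0, 0.0, 0.0], [0.0, 0.0, 0.0], [0.0, 0.0, 0.0], [0.0, 0.0, 0.0], [0.0, 0.0, 0.0], [0.0, 0.0, 0.0], [0.0, 0.0, 0.0]]
T [[-0.89, -0.0, -0.0], [-0.89, -0.0, -0.0], [-0.89, -0.0, -0.0], [-0.89, -0.0, -0.0], [-0.89, -0.0, 
[... 156 characters left out ...]
], [0.0, 0.0, 0.0], [0.0, 0.0, 0.0], [0.0, 0.0, 0.0]]
T [[-0.89, -0.0, -0.0], [-0.88, -0.01, -0.0], [-0.89, -0.0, -0.0], [-0.78, 0.05, 0.18], [-0.78, -0.01, 0.19], [-0.78, -0.08, 0.18], [-0.77, -0.14, 0.19], [-0.75, -0.2, 0.18]]
R [[0.0, 0.0, 0.0], [0.0, 0.0, 0.0], [0.0, 0.0, 0.0], [0.0, 0.0, -0.95], [0.0, 0.0, -0.95], [0.0, 0.0, -0.95], [0.0, 0.0, -0.95], [0.0, 0.0, -0.95]]
T [[-0.73, -0.26, 0.19], [-0.71, -0.32, 0.18], [-0.68, -0.38, 0.19], [-0.64, -0.44, 0.18], [-0.68, -0.13, 0.89], [-0.68, -0.13, 0.89], [-0.68, -0.14, 0.89]]
R [[0.0, 0.0, -0.95], [0.0, 0.0, -0.95], [0.0, 0.0, -0.95], [0.0, 0.0, -0.95], [0.0, 0.0, -0.01], [0.0, 0.0, -0.01], [0.0, 0.0, -0.01]]
end [ 0.4729 -0.4129  0.12  ]
```

Call:
{"name": "send_rows", "arguments": {
  "translation": [
    [-0.51,-0.42,-0.04],
    [-0.54,-0.37,-0.04],
    [-0.57,-0.32,-0.04],
    [-0.6,-0.28,-0.04],
    [-0.62,-0.22,-0.05],
    [-0.63,-0.17,-0.04],
    [-0.65,-0.12,-0.05],
    [-0.65,-0.06,-0.04]
  ],
  "delta_rot": [
    [-0.03,0,0.96],
    [0,0,0.96],
    [0,0,0.96],
    [0,0,0.96],
    [0,0,0.96],
    [0,0,0.96],
    [0,0,0.96],
    [0,0,0.96]
  ],
  "jaw": [0,0,0,0,0,0,0,0]
}}

```text
time: 1.1
ee_pos: [0.2853, 0.4855, 0.2409]
ee_rot: [-1.485, -2.768, -0.002]
ft_force: [0.4, 0.2, -0.3]
finger_gap: 0.0001
gripper_force: 0.0
```

Call:
{"name": "send_rows", "arguments": {
  "translation": [
    [-0.66,-0.01,-0.05],
    [-0.65,0.05,-0.04],
    [-0.65,0.1,-0.05],
    [-0.64,0.15,-0.04],
    [-0.62,0.21,-0.05],
    [-0.61,0.26,-0.04],
    [-0.58,0.3,-0.05],
    [-0.83,0.27,0]
  ],
  "delta_rot": [
    [0,0,0.96],
    [0,0,0.96],
    [0,0,0.96],
    [0,0,0.96],
    [0,0,0.96],
    [0,0,0.96],
    [0,0,0.96],
    [0,0,0]
  ],
  "jaw": [0,0,0,0,0,0,0,0]
}}

```text
time: 2.1
ee_pos: [0.3688, 0.3452, 0.2506]
ee_rot: [-2.22, -2.222, -0.004]
ft_force: [-0.5, 0.2, -0.2]
finger_gap: 0.0
gripper_force: 0.0
```

Call:
{"name": "send_rows", "arguments": {
  "translation": [
    [-0.83,0.27,0],
    [-0.84,0.27,0],
    [-0.83,0.27,0],
    [-0.84,0.27,0],
    [-0.83,0.27,0],
    [-0.84,0.27,0],
    [-0.83,0.26,0],
    [-0.89,0,0]
  ],
  "delta_rot": [
    [0,0,0],
    [0,0,0],
    [0,0,0],
    [0,0,0],
    [0,0,0],
    [0,0,0],
    [0,0,0],
    [0,0,0]
  ],
  "jaw": [0,0,0,0,0,0,0,0]
}}

```text
time: 3.1
ee_pos: [0.4257, 0.1425, 0.2502]
ee_rot: [-2.221, -2.221, -0.004]
ft_force: [0.8, 0.8, 0.9]
finger_gap: -0.0003
gripper_force: 0.0
```

Call:
{"name": "send_rows", "arguments": {
  "translation": [
    [-0.89,0,0],
    [-0.89,0,0],
    [-0.89,0,0],
    [-0.89,0,0],
    [-0.89,0,0],
    [-0.89,0,0],
    [-0.89,0,0],
    [-0.89,0,0]
  ],
  "delta_rot": [
    [0,0,0],
    [0,0,0],
    [0,0,0],
    [0,0,0],
    [0,0,0],
    [0,0,0],
    [0,0,0],
    [0,0,0]
  ],
  "jaw": [0,0,0,0,0,0,0,0]
}}

```text
time: 4.1
ee_pos: [0.4254, -0.071, 0.2497]
ee_rot: [-2.22, -2.221, -0.004]
ft_force: [0.0, 0.4, -0.5]
finger_gap: 0.0001
gripper_force: 0.0
```

Call:
{"name": "send_rows", "arguments": {
  "translation": [
    [-0.89,0,0],
    [-0.88,0,0],
    [-0.89,0,0],
    [-0.78,0.05,0.18],
    [-0.78,-0.01,0.19],
    [-0.78,-0.08,0.18],
    [-0.77,-0.14,0.19],
    [-0.75,-0.2,0.18]
  ],
  "delta_rot": [
    [0,0,0],
    [0,0,0],
    [0,0,0],
    [0,0,-0.95],
    [0,0,-0.95],
    [0,0,-0.95],
    [0,0,-0.95],
    [0,0,-0.95]
  ],
  "jaw": [0,0,0,0,0,0,0,0]
}}

```text
time: 5.1
ee_pos: [0.4337, -0.2674, 0.2214]
ee_rot: [-1.712, -2.633, -0.004]
ft_force: [0.2, -0.1, -0.5]
finger_gap: 0.0003
gripper_force: 0.0
```

Call:
{"name": "send_rows", "arguments": {
  "translation": [
    [-0.73,-0.26,0.19],
    [-0.71,-0.32,0.18],
    [-0.68,-0.38,0.19],
    [-0.64,-0.44,0.18],
    [-0.68,-0.13,0.89],
    [-0.68,-0.13,0.89],
    [-0.68,-0.14,0.89],
    [0,0,0]
  ],
  "delta_rot": [
    [0,0,-0.95],
    [0,0,-0.95],
    [0,0,-0.95],
    [0,0,-0.95],
    [0,0,0],
    [0,0,0],
    [0,0,0],
    [0,0,0]
  ],
  "jaw": [0,0,0,0,0,0,0,0]
}}

```text
time: 6.1
ee_pos: [0.4722, -0.4124, 0.1164]
ee_rot: [-1.257, -2.874, -0.005]
ft_force: [0.1, -0.5, -0.1]
finger_gap: -0.0003
gripper_force: 0.0
```

Run:
```python
from h import *
im,d=imaging.capture("wrist"); cv2.imwrite("pics/w0.png",im[...,::-1]); np.save("w0.npy",d)
p=imaging.camera_params("wrist"); T=np.array(p["world_to_cam"]); np.save("w0T.npy",T); print(np.array(p["mtx"]).round(1).tolist(),(-T[:3,:3].T@T[:3,3]).round(4),T[:3,:3].round(2).tolist())
plan([(.473,-.413,.05,133)],step=.02)
```

```text
[[309.7, 0.0, 318.5], [0.0, 309.7, 199.5], [0.0, 0.0, 1.0]] [ 0.4283 -0.3648  0.2621] [[0.73, 0.68, 0.0], [0.66, -0.71, 0.26], [0.17, -0.19, -0.97]]
T [[-0.01, -0.0, 0.57], [-0.01, -0.0, 0.57], [-0.01, -0.01, 0.56], [-0.0, -0.0, 0.57]]
R [[0.02, -0.04, -0.01], [0.0, 0.0, -0.01], [0.0, 0.0, -0.01], [0.0, 0.0, -0.01]]
end [ 0.473  -0.413   0.0499]
```

View pics/w0.png

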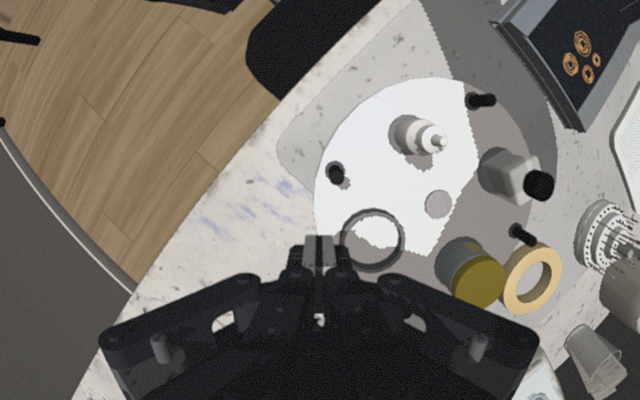

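Wrist view: the shut fingertips (320,240) are just outside the ring (375,240), and post_a (336,172) is straight ahead along tool +x. Descending, then pushing on an arc.

Call:
{"name": "send_rows", "arguments": {
  "translation": [
    [0,0,0.57],
    [0,0,0.57],
    [0,0,0.56],
    [0,0,0.57],
    [0,0,0],
    [0.1,0,0],
    [0.1,0,0],
    [0.1,0,0]
  ],
  "delta_rot": [
    [0,0,0],
    [0,0,0],
    [0,0,0],
    [0,0,0],
    [0,0,0],
    [0,0,0.37],
    [0,0,0.37],
    [0,0,0.37]
  ],
  "jaw": [0,0,0,0,0,0,0,0]
}}

```text
time: 7.15
ee_pos: [0.4679, -0.4052, 0.0515]
ee_rot: [1.396, 2.814, 0.004]
ft_force: [-0.4, 0.7, -0.3]
finger_gap: 0.0001
gripper_force: 0.0
```

Call:
{"name": "send_rows", "arguments": {
  "translation": [
    [0.1,0,0],
    [0.1,0,0],
    [0.1,0,0],
    [0.1,0,0],
    [0.1,0,0],
    [0.1,0,0],
    [0.1,0,0],
    [0.1,0,0]
  ],
  "delta_rot": [
    [0,0,0.37],
    [0,0,0.37],
    [0,0,0.37],
    [0,0,0.37],
    [0,0,0.37],
    [0,0,0.37],
    [0,0,0.37],
    [0,0,0.37]
  ],
  "jaw": [0,0,0,0,0,0,0,0]
}}

```text
time: 8.15
ee_pos: [0.4559, -0.3867, 0.0515]
ee_rot: [1.747, 2.607, -0.0]
ft_force: [1.9, -5.4, -1.3]
finger_gap: -0.0001
gripper_force: 3.1
```

```bash
cat >> h.py <<'E'
def where():
    s=telemetry.read_state(); p=np.array(s["ee_pos"]); d=p[:2]-[.540,-.348]; Rm=R.from_rotvec(s["ee_rot"]).as_matrix()
    print("t",s["time"],"r",np.hypot(*d).round(4),"ccw",np.degrees(np.arctan2(-d[1],-d[0])).round(1),"head",np.degrees(np.arctan2(Rm[1,0],Rm[0,0])).round(1),"Ftool",(Rm.T@np.array(s["ft_force"])).round(2),p.round(4))
E
python3 - <<'E'
from h import *
where()
E
```

```text
t 8.15 r 0.0926 ccw 24.7 head 112.4 Ftool [-5.74 -0.29  1.33] [ 0.4559 -0.3867  0.0515]
```

Call:
{"name": "send_rows", "arguments": {
  "translation": [
    [0.1,0,0],
    [0.1,0,0],
    [0.1,0,0],
    [0.1,0,0],
    [0.1,0,0],
    [0.1,0,0],
    [0.1,0,0],
    [0.1,0,0]
  ],
  "delta_rot": [
    [0,0,0.37],
    [0,0,0.37],
    [0,0,0.37],
    [0,0,0.37],
    [0,0,0.37],
    [0,0,0.37],
    [0,0,0.37],
    [0,0,0.37]
  ],
  "jaw": [0,0,0,0,0,0,0,0]
}}

```text
time: 9.15
ee_pos: [0.4484, -0.363, 0.0514]
ee_rot: [2.07, 2.362, 0.001]
ft_force: [0.1, -6.9, -0.5]
finger_gap: 0.0001
gripper_force: 3.2
```

Call:
{"name": "send_rows", "arguments": {
  "translation": [
    [0.1,0,0],
    [0.1,0,0],
    [0.1,0,0],
    [0.1,0,0],
    [0.1,0,0],
    [0.1,0,0]
  ],
  "delta_rot": [
    [0,0,0.37],
    [0,0,0.37],
    [0,0,0.37],
    [0,0,0.37],
    [0,0,0.37],
    [0,0,0.37]
  ],
  "jaw": [0,0,0,0,0,0]
}}

```text
time: 9.9
ee_pos: [0.4471, -0.3443, 0.0513]
ee_rot: [-2.288, -2.151, -0.002]
ft_force: [-2.2, -5.3, 1.5]
finger_gap: 0.0002
gripper_force: 2.8
```

Run:
```python
from h import *
where()
im,d=imaging.capture("top"); cv2.imwrite("pics/top1.png",cv2.resize(im[175:255,400:480,::-1],(480,480),interpolation=cv2.INTER_CUBIC))
```

```text
t 9.9 r 0.0929 ccw -2.3 head 86.5 Ftool [-5.47 -1.88 -1.47] [ 0.4471 -0.3443  0.0513]
```

View pics/top1.png

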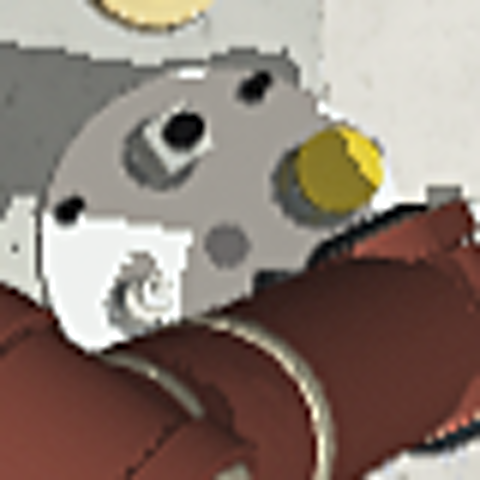

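Call:
{"name": "send_rows", "arguments": {
  "translation": [
    [0.1,0,0],
    [0.1,0,0],
    [0.1,0,0],
    [0.1,0,0],
    [0.1,0,0],
    [0.1,0,0],
    [0.1,0,0]
  ],
  "delta_rot": [
    [0,0,0.37],
    [0,0,0.37],
    [0,0,0.37],
    [0,0,0.37],
    [0,0,0.37],
    [0,0,0.37],
    [0,0,0.37]
  ],
  "jaw": [0,0,0,0,0,0,0]
}}

```text
time: 10.82
ee_pos: [0.4503, -0.323, 0.0512]
ee_rot: [-2.515, -1.879, -0.002]
ft_force: [-2.7, -4.6, 2.3]
finger_gap: 0.0003
gripper_force: 2.5
```

Run:
```python
from h import *
where()
```

```text
t 10.825 r 0.0931 ccw -15.6 head 73.5 Ftool [-5.16 -1.33 -2.32] [ 0.4503 -0.323   0.0512]
```

Pocket is now at about 19°. From here I take small steps, reading the force each time.

Call:
{"name": "send_rows", "arguments": {
  "translation": [
    [0.06,0,0],
    [0.06,0,0]
  ],
  "delta_rot": [
    [0,0,0.22],
    [0,0,0.22]
  ],
  "jaw": [0,0]
}}

```text
time: 11.08
ee_pos: [0.4517, -0.3188, 0.051]
ee_rot: [-2.548, -1.832, -0.003]
ft_force: [-3.0, -3.7, 2.8]
finger_gap: -0.0
gripper_force: 2.1
```

Call:
{"name": "send_rows", "arguments": {
  "translation": [
    [0.06,0,0],
    [0.06,0,0]
  ],
  "delta_rot": [
    [0,0,0.22],
    [0,0,0.22]
  ],
  "jaw": [0,0]
}}

```text
time: 11.32
ee_pos: [0.453, -0.3156, 0.0509]
ee_rot: [-2.583, -1.783, -0.003]
ft_force: [-3.1, -2.6, 2.7]
finger_gap: -0.0003
gripper_force: 2.0
```

Call:
{"name": "send_rows", "arguments": {
  "translation": [
    [0.06,0,0],
    [0.06,0,0]
  ],
  "delta_rot": [
    [0,0,0.22],
    [0,0,0.22]
  ],
  "jaw": [0,0]
}}

```text
time: 11.58
ee_pos: [0.4545, -0.3121, 0.0508]
ee_rot: [-2.617, -1.733, -0.003]
ft_force: [-3.0, -2.8, 2.1]
finger_gap: -0.0001
gripper_force: 1.7
```

Call:
{"name": "send_rows", "arguments": {
  "translation": [
    [0.06,0,0],
    [0.06,0,0]
  ],
  "delta_rot": [
    [0,0,0.22],
    [0,0,0.22]
  ],
  "jaw": [0,0]
}}

```text
time: 11.82
ee_pos: [0.4559, -0.3089, 0.0509]
ee_rot: [-2.65, -1.683, -0.003]
ft_force: [-3.3, -1.7, 0.7]
finger_gap: 0.0001
gripper_force: 1.8
```

Call:
{"name": "send_rows", "arguments": {
  "translation": [
    [0.06,0,0],
    [0.06,0,0]
  ],
  "delta_rot": [
    [0,0,0.22],
    [0,0,0.22]
  ],
  "jaw": [0,0]
}}

```text
time: 12.08
ee_pos: [0.4574, -0.3058, 0.0509]
ee_rot: [-2.682, -1.631, -0.003]
ft_force: [-4.2, -1.4, 1.4]
finger_gap: -0.0002
gripper_force: 1.8
```

Run:
```python
from h import *
where()
im,d=imaging.capture("wrist"); cv2.imwrite("pics/w1.png",im[...,::-1])
```

```text
t 12.075 r 0.0928 ccw -27.0 head 62.6 Ftool [-3.18 -3.08 -1.4 ] [ 0.4574 -0.3058  0.0509]
```

View pics/w1.png

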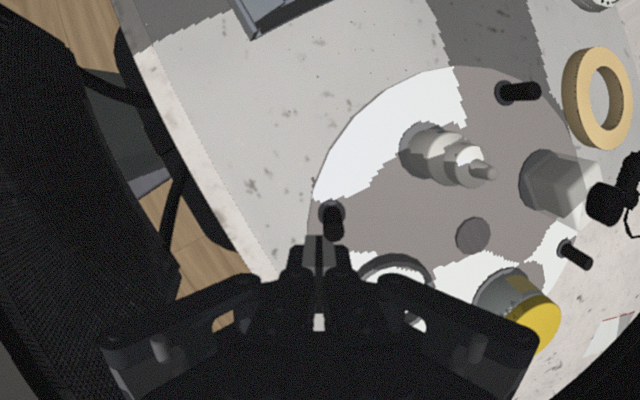

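The post (333,215) is still held by the inner half of the fingertips, with the pocket about 7° short of front. Continuing.

Call:
{"name": "send_rows", "arguments": {
  "translation": [
    [0.06,0,0],
    [0.06,0,0]
  ],
  "delta_rot": [
    [0,0,0.22],
    [0,0,0.22]
  ],
  "jaw": [0,0]
}}

```text
time: 12.38
ee_pos: [0.4602, -0.3022, 0.0509]
ee_rot: [-2.712, -1.581, -0.005]
ft_force: [-1.0, -0.2, -0.3]
finger_gap: 0.0003
gripper_force: 0.7
```

Call:
{"name": "send_rows", "arguments": {
  "translation": [
    [0.05,0,0]
  ],
  "delta_rot": [
    [0,0,0.2]
  ],
  "jaw": [0]
}}

```text
time: 12.5
ee_pos: [0.4607, -0.3012, 0.051]
ee_rot: [-2.727, -1.557, -0.004]
ft_force: [-0.7, -1.1, -0.7]
finger_gap: -0.0001
gripper_force: 0.7
```

Call:
{"name": "send_rows", "arguments": {
  "translation": [
    [0.06,0,0]
  ],
  "delta_rot": [
    [0,0,0.2]
  ],
  "jaw": [0]
}}

```text
time: 12.62
ee_pos: [0.4614, -0.3, 0.0511]
ee_rot: [-2.741, -1.533, -0.003]
ft_force: [-1.1, -0.5, -1.5]
finger_gap: 0.0002
gripper_force: 1.0
```

Run:
```python
from h import *
where()
```

```text
t 12.625 r 0.0921 ccw -31.4 head 58.4 Ftool [-1.02 -0.62  1.5 ] [ 0.4614 -0.3     0.0511]
```

Call:
{"name": "send_rows", "arguments": {
  "translation": [
    [0.06,0,0]
  ],
  "delta_rot": [
    [0,0,0.2]
  ],
  "jaw": [0]
}}

```text
time: 12.75
ee_pos: [0.4615, -0.2995, 0.0511]
ee_rot: [-2.755, -1.508, -0.001]
ft_force: [-3.1, -4.0, -1.8]
finger_gap: 0.0003
gripper_force: 2.3
```

Call:
{"name": "send_rows", "arguments": {
  "translation": [
    [0.04,0,0]
  ],
  "delta_rot": [
    [0,0,0.1]
  ],
  "jaw": [0]
}}

```text
time: 12.88
ee_pos: [0.4615, -0.2993, 0.0512]
ee_rot: [2.762, 1.496, -0.001]
ft_force: [-4.1, -4.8, -2.1]
finger_gap: -0.0003
gripper_force: 3.1
```

Call:
{"name": "send_rows", "arguments": {
  "translation": [
    [0.05,0,0],
    [0,0,0]
  ],
  "delta_rot": [
    [0,0,0],
    [0,0,0]
  ],
  "jaw": [0,0]
}}

```text
time: 13.12
ee_pos: [0.4616, -0.2992, 0.0512]
ee_rot: [2.762, 1.494, -0.003]
ft_force: [-4.1, -5.2, -2.9]
finger_gap: -0.0001
gripper_force: 3.5
```

Call:
{"name": "send_rows", "arguments": {
  "translation": [
    [0.07,0,0],
    [0,0,0]
  ],
  "delta_rot": [
    [0,0,0],
    [0,0,0]
  ],
  "jaw": [0,0]
}}

```text
time: 13.38
ee_pos: [0.4617, -0.299, 0.0513]
ee_rot: [2.761, 1.491, -0.007]
ft_force: [-5.9, -7.3, -2.1]
finger_gap: 0.0001
gripper_force: 4.7
```

Force rose to 9.4 N with no motion, so the plate is locked. Easing off and lifting.

Call:
{"name": "send_rows", "arguments": {
  "translation": [
    [-0.2,0,0],
    [-0.1,0,-0.05],
    [0,0,-0.5],
    [0,0,-1],
    [0,0,-1],
    [0,0,-1],
    [0,0,-1],
    [0,0,-1]
  ],
  "delta_rot": [
    [0,0,0],
    [0,0,0],
    [0,0,0],
    [0,0,0],
    [0,0,0],
    [0,0,0],
    [0,0,0],
    [0,0,0]
  ],
  "jaw": [0,0,0,0,0,0,0,0]
}}

```text
time: 14.38
ee_pos: [0.4601, -0.3017, 0.2198]
ee_rot: [-2.759, -1.5, -0.006]
ft_force: [-0.3, -0.5, 0.7]
finger_gap: -0.0002
gripper_force: 0.0
```

Run:
```python
from h import *
where()
im,d=imaging.capture("wrist"); cv2.imwrite("pics/w2.png",im[...,::-1]); np.save("w2.npy",d)
p=imaging.camera_params("wrist"); np.save("w2T.npy",p["world_to_cam"]);np.save("wK.npy",p["mtx"])
plan([(.43,-.25,.25,90),(.425,.17,.25,90),(.46,.34,.25,90),(.51,.4186,.25,90)])
```

```text
t 14.375 r 0.0923 ccw -30.1 head 57.1 Ftool [-0.58  0.03 -0.74] [ 0.4601 -0.3017  0.2198]
T [[0.13, -0.26, -0.13], [0.15, -0.25, -0.12], [0.18, -0.24, -0.13], [0.19, -0.23, -0.12], [0.21, -0.21, -0.13], [0.23, -0.19, -0.12], [0.25, -0.17, -0.13], [0.93, -0.01, -0.0]]
R [[0.09, -0.04, -0.94], [0.0, 0.0, -0.94], [0.0, 0.0, -0.94], [0.0, 0.0, -0.94], [0.0, 0.0, -0.94], [0.0, 0.0, -0.94], [0.0, 0.0, -0.94], [0.0, 0.0, -0.0]]
T [[0.93, -0.01, -0.0], [0.93, -0.01, -0.0], [0.93, -0.01, -0.0], [0.93, -0.01, -0.0], [0.93, -0.01, -0.0], [0.94, -0.01, -0.0], [0.93, -0.01, -0.0], [0.94, -0.01, -0.0]]
R [[0.0, 0.0, -0.0], [0.0, 0.0, -0.0], [0.0, 0.0, -0.0], [0.0, 0.0, -0.0], [0.0, 0.0, -0.0], [0.0, 0.0, -0.0], [0.0, 0.0, -0.0], [0.0, 0.0, -0.0]]
T [[0.93, -0.02, -0.0], [0.94, -0.01, -0.0], [0.93, -0.02, -0.0], [0.94, -0.01, -0.0], [0.93, -0.02, -0.0], [0.94, -0.01, -0.0], [0.81, 0.17, -0.0], [0.81, 0.16, -0.0]]
R [[0.0, 0.0, -0.0], [0.0, 0.0, -0.0], [0.0, 0.0, -0.0], [0.0, 0.0, -0.0], [0.0, 0.0, -0.0], [0.0, 0.0, -0.0], [0.0, 0.0, -0.0], [0.0, 0.0, -0.0]]
T [[0.81, 0.17, -0.0], [0.81, 0.16, -0.0], [0.81, 0.17, -0.0], [0.81, 0.16, -0.0], [0.81, 0.17, -0.0], [0.87, 0.55, -0.0], [0.87, 0.56, -0.0], [0.88, 0.55, -0.01]]
R [[0.0, 0.0, -0.0], [0.0, 0.0, -0.0], [0.0, 0.0, -0.0], [0.0, 0.0, -0.0], [0.0, 0.0, -0.0], [0.0, 0.0, -0.0], [0.0, 0.0, -0.0], [0.0, 0.0, -0.0]]
end [0.5099 0.4186 0.2501]
```

View pics/w2.png

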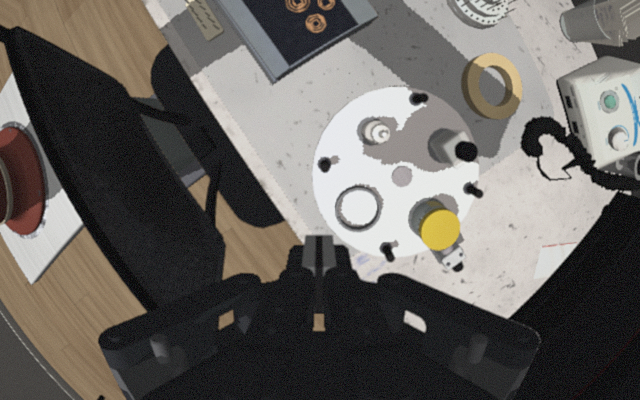

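The wrist view shows the ring at (358,207), hub at (401,176) and posts at (325,165), (388,250), (474,190) and (419,98). Measuring through the fisheye.

```bash
cat >> h.py <<'E'
def fray(T,u,v,z,K=np.load("wK.npy")):
    x=(np.asarray(u)-K[0,2])/K[0,0]; y=(np.asarray(v)-K[1,2])/K[1,1]; th=np.hypot(x,y)+1e-12
    d=np.stack([np.sin(th)*x/th,np.sin(th)*y/th,np.cos(th)],-1)@T[:3,:3]; c=-T[:3,:3].T@T[:3,3]
    return (c+d*((z-c[2])/d[...,2])[...,None])[...,:2]
def circ(P):
    A=np.c_[2*P,np.ones(len(P))]; s=np.linalg.lstsq(A,(P**2).sum(1),rcond=None)[0]; return s[:2],np.sqrt(s[2]+s[0]**2+s[1]**2)
E
python3 - <<'E'
from h import *
im=cv2.imread("pics/w2.png"); T=np.load("w2T.npy"); g=im.min(2)
# ring: inner white blob contour seeded at centre
w=(g>195).astype(np.uint8); 
n,l,st,ce=cv2.connectedComponentsWithStats(w,connectivity=4); i=l[207,358]; print(st[i])
m=(l==i).astype(np.uint8); c=max(cv2.findContours(m,0,1)[0],key=cv2.contourArea)[:,0]
P=fray(T,c[:,0],c[:,1],.035); print("inner@.035",circ(P)); P=fray(T,c[:,0],c[:,1],.047); print("inner@.047",circ(P))
# ring dark blob outer
d=((g<190)).astype(np.uint8); n,l,st,ce=cv2.connectedComponentsWithStats(d); 
for j in range(1,n):
    x,y,ww,hh,a=st[j]
    if x>300 and y>80 and x+ww<500 and y+hh<262 and a>40: print(st[j],ce[j].round(1), fray(T,*ce[j],.047).round(4), fray(T,*ce[j],.035).round(4))
jj=l[207,358-23:358-15]; print(jj)
for n_,u,v,z in [("hub",401.5,176.5,.035),("postL",324,163,.065),("postB",387,247,.065)]: print(n_,fray(T,u,v,z))
E
```

```text
[341 190  36  35 954]
inner@.035 (array([ 0.48332217, -0.35655319]), np.float64(0.01965811755436104))
inner@.047 (array([ 0.48378339, -0.35266568]), np.float64(0.01894945122790172))
[317 156  23  17 240] [326.7 162.9] [ 0.4805 -0.2931] [ 0.4799 -0.2947]
[392 166  20  21 341] [401.6 175.6] [ 0.5416 -0.3482] [ 0.5433 -0.3519]
[463 180  24  19 259] [473.3 189.5] [ 0.6096 -0.4101] [ 0.6138 -0.4161]
[335 184  49  48 857] [357.9 208.1] [ 0.4824 -0.353 ] [ 0.4819 -0.3569]
[335 335 335 335 335 335   0   0]
hub [ 0.54263757 -0.35274704]
postL [ 0.47908734 -0.28921682]
postB [ 0.4874847  -0.40275263]
```

Call:
{"name": "send_rows", "arguments": {
  "translation": [
    [0.13,-0.26,-0.13],
    [0.15,-0.25,-0.12],
    [0.18,-0.24,-0.13],
    [0.19,-0.23,-0.12],
    [0.21,-0.21,-0.13],
    [0.23,-0.19,-0.12],
    [0.25,-0.17,-0.13],
    [0.93,-0.01,0]
  ],
  "delta_rot": [
    [0.09,-0.04,-0.94],
    [0,0,-0.94],
    [0,0,-0.94],
    [0,0,-0.94],
    [0,0,-0.94],
    [0,0,-0.94],
    [0,0,-0.94],
    [0,0,0]
  ],
  "jaw": [0,0,0,0,0,0,0,0]
}}

```text
time: 15.42
ee_pos: [0.4278, -0.2217, 0.246]
ee_rot: [-2.223, -2.213, 0.003]
ft_force: [0.5, 0.8, 0.0]
finger_gap: 0.0001
gripper_force: 0.0
```

Call:
{"name": "send_rows", "arguments": {
  "translation": [
    [0.93,-0.01,0],
    [0.93,-0.01,0],
    [0.93,-0.01,0],
    [0.93,-0.01,0],
    [0.93,-0.01,0],
    [0.94,-0.01,0],
    [0.93,-0.01,0],
    [0.94,-0.01,0]
  ],
  "delta_rot": [
    [0,0,0],
    [0,0,0],
    [0,0,0],
    [0,0,0],
    [0,0,0],
    [0,0,0],
    [0,0,0],
    [0,0,0]
  ],
  "jaw": [0,0,0,0,0,0,0,0]
}}

```text
time: 16.42
ee_pos: [0.426, 0.0043, 0.2462]
ee_rot: [-2.217, -2.214, 0.002]
ft_force: [-0.6, 0.8, -0.5]
finger_gap: 0.0003
gripper_force: 0.0
```

Call:
{"name": "send_rows", "arguments": {
  "translation": [
    [0.93,-0.02,0],
    [0.94,-0.01,0],
    [0.93,-0.02,0],
    [0.94,-0.01,0],
    [0.93,-0.02,0],
    [0.94,-0.01,0],
    [0.81,0.17,0],
    [0.81,0.16,0]
  ],
  "delta_rot": [
    [0,0,0],
    [0,0,0],
    [0,0,0],
    [0,0,0],
    [0,0,0],
    [0,0,0],
    [0,0,0],
    [0,0,0]
  ],
  "jaw": [0,0,0,0,0,0,0,0]
}}

```text
time: 17.42
ee_pos: [0.4341, 0.2211, 0.2465]
ee_rot: [-2.218, -2.214, 0.003]
ft_force: [-0.1, 0.8, 0.0]
finger_gap: -0.0002
gripper_force: 0.0
```

Call:
{"name": "send_rows", "arguments": {
  "translation": [
    [0.81,0.17,0],
    [0.81,0.16,0],
    [0.81,0.17,0],
    [0.81,0.16,0],
    [0.81,0.17,0],
    [0.4,0.1,0],
    [0,0,0]
  ],
  "delta_rot": [
    [0,0,0],
    [0,0,0],
    [0,0,0],
    [0,0,0],
    [0,0,0],
    [0,0,0],
    [0,0,0]
  ],
  "jaw": [1,1,1,1,1,1,1]
}}

```text
time: 18.3
ee_pos: [0.4618, 0.3538, 0.2458]
ee_rot: [-2.217, -2.215, 0.006]
ft_force: [-0.6, -0.6, 0.4]
finger_gap: 0.0852
gripper_force: 0.0
```

Run:
```python
from h import *
where()
im,d=imaging.capture("wrist"); cv2.imwrite("pics/w3.png",im[...,::-1]); p=imaging.camera_params("wrist"); np.save("w3T.npy",p["world_to_cam"])
```

```text
t 18.3 r 0.7061 ccw -83.6 head 89.9 Ftool [-0.61 -0.6  -0.39] [0.4618 0.3538 0.2458]
```

View pics/w3.png

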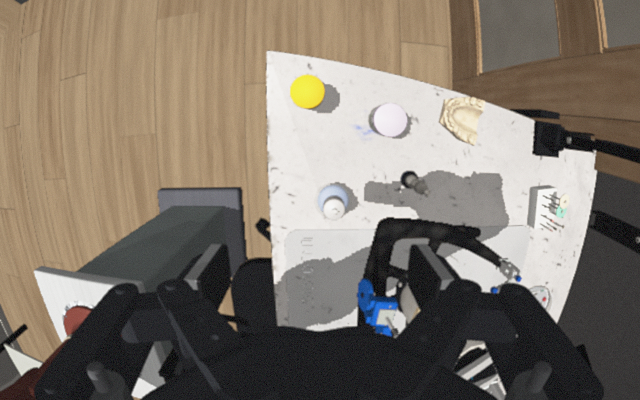

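The wrist view shows the lilac lid at (390,120), yellow look-alike at (307,91), burner at (333,200), nozzle at (410,181) and jaw model at (463,120). I'll measure the lid, then move above it.

```bash
cat >> h.py <<'E'
def lid(im,T,seed,z=.046,r=60):
    u0,v0=seed; h=cv2.cvtColor(im,cv2.COLOR_BGR2Lab).astype(int); ref=np.median(h[v0-4:v0+5,u0-4:u0+5].reshape(-1,3),0)
    m=(np.abs(h-ref)*[.35,1.5,1.5]).sum(2)<9
    q=np.zeros(m.shape,np.uint8); q[max(0,v0-r):v0+r,max(0,u0-r):u0+r]=m[max(0,v0-r):v0+r,max(0,u0-r):u0+r]
    q=cv2.morphologyEx(q,cv2.MORPH_OPEN,np.ones((5,5)))
    n,l,st,ce=cv2.connectedComponentsWithStats(q); i=l[v0,u0]; c=max(cv2.findContours((l==i).astype(np.uint8),0,1)[0],key=cv2.contourArea)[:,0]
    P=fray(T,c[:,0],c[:,1],z); return circ(P),st[i],ref
E
python3 - <<'E'
from h import *
print(lid(cv2.imread("pics/w3.png"),np.load("w3T.npy"),(390,120)))
plan([(.50,.4186,.18,90)])
E
```

```text
((array([0.54016601, 0.41876218]), np.float64(0.017902785250756736)), array([374, 103,  32,  33, 819], dtype=int32), array([241., 131., 126.]))
T [[0.73, 0.43, 0.73], [0.74, 0.42, 0.73], [0.73, 0.42, 0.74]]
R [[-0.09, -0.03, -0.01], [0.0, 0.0, -0.01], [0.0, 0.0, -0.01]]
end [0.5    0.4185 0.18  ]
```

Run:
```python
from h import *
plan([(.540,.4187,.20,90),(.540,.4187,.017,90)],step=.026)
```

```text
T [[0.55, 0.65, 0.38], [0.55, 0.65, 0.38], [0.55, 0.65, 0.38], [0.56, 0.65, 0.39], [-0.0, 0.0, 0.76], [-0.0, 0.0, 0.76], [-0.0, 0.0, 0.76], [-0.0, 0.0, 0.76]]
R [[-0.09, -0.03, -0.01], [0.0, 0.0, -0.01], [0.0, 0.0, -0.01], [0.0, 0.0, -0.01], [0.0, 0.0, 0.0], [0.0, 0.0, 0.0], [0.0, 0.0, 0.0], [0.0, 0.0, 0.0]]
T [[-0.0, 0.0, 0.76], [-0.0, 0.0, 0.77], [-0.0, 0.0, 0.76], [-0.0, 0.0, 0.77]]
R [[0.0, 0.0, 0.0], [0.0, 0.0, 0.0], [0.0, 0.0, 0.0], [0.0, 0.0, 0.0]]
end [0.5399 0.4187 0.017 ]
```

Call:
{"name": "send_rows", "arguments": {
  "translation": [
    [0.55,0.65,0.38],
    [0.55,0.65,0.38],
    [0.55,0.65,0.38],
    [0.56,0.65,0.39],
    [0,0,0.76],
    [0,0,0.76],
    [0,0,0.76],
    [0,0,0]
  ],
  "delta_rot": [
    [-0.09,-0.03,0],
    [0,0,0],
    [0,0,0],
    [0,0,0],
    [0,0,0],
    [0,0,0],
    [0,0,0],
    [0,0,0]
  ],
  "jaw": [0.8,0.8,0.8,0.8,0.8,0.8,0.8,0.8]
}}

```text
time: 19.35
ee_pos: [0.5388, 0.4175, 0.1301]
ee_rot: [-2.225, -2.217, 0.007]
ft_force: [-0.4, -0.0, 0.0]
finger_gap: 0.0683
gripper_force: 0.0
```

Run:
```python
from h import *
where()
im,d=imaging.capture("wrist"); cv2.imwrite("pics/w4.png",im[...,::-1]); p=imaging.camera_params("wrist"); T=np.array(p["world_to_cam"]); np.save("w4T.npy",T)
# predicted lid pixel
q=T[:3,:3]@np.array([.5402,.4187,.046])+T[:3,3]; th=np.arctan2(np.hypot(*q[:2]),q[2]); K=np.array(p["mtx"]); px=K[:2,2]+K[0,0]*th*q[:2]/np.hypot(*q[:2]); print(px)
print(lid(im[...,::-1].copy(),T,(int(px[0]),int(px[1])),r=80))
plan([(.540,.4187,.017,90)],step=.026)
```

```text
t 19.35 r 0.7655 ccw -89.9 head 89.8 Ftool [-0.02 -0.39 -0.04] [0.5388 0.4175 0.1301]
[319.21063905 203.26726147]
((array([0.54248217, 0.15039189]), np.float64(0.4861274817710785)), array([     0,      0,    640,    400, 256000], dtype=int32), array([177., 133., 125.]))
T [[0.0, 0.0, 0.77], [0.0, 0.0, 0.76], [0.01, 0.0, 0.77], [0.0, 0.0, 0.76], [0.01, 0.0, 0.77]]
R [[-0.01, 0.01, -0.01], [0.0, 0.0, -0.01], [0.0, 0.0, -0.01], [0.0, 0.0, -0.01], [0.0, 0.0, -0.01]]
end [0.5399 0.4187 0.0169]
```

Call:
{"name": "send_rows", "arguments": {
  "translation": [
    [0.01,0.01,0.77],
    [0.01,0.01,0.76],
    [0.01,0.01,0.77],
    [0.01,0.01,0.76],
    [0,0,0.77],
    [0,0,0],
    [0,0,0],
    [0,0,0]
  ],
  "delta_rot": [
    [0,0,0],
    [0,0,0],
    [0,0,0],
    [0,0,0],
    [0,0,0],
    [0,0,0],
    [0,0,0],
    [0,0,0]
  ],
  "jaw": [0.8,0.8,0.8,0.8,0.8,0.8,0.4,0.3]
}}

```text
time: 20.4
ee_pos: [0.5426, 0.4214, 0.0194]
ee_rot: [2.223, 2.219, 0.007]
ft_force: [0.0, 0.2, 0.1]
finger_gap: 0.0375
gripper_force: 59.9
```

Call:
{"name": "send_rows", "arguments": {
  "translation": [
    [0,0,0],
    [0,0,0],
    [0,0,0],
    [0,0,0]
  ],
  "delta_rot": [
    [0,0,0],
    [0,0,0],
    [0,0,0],
    [0,0,0]
  ],
  "jaw": [0.3,0.3,0.3,0.3]
}}

```text
time: 20.9
ee_pos: [0.5426, 0.4215, 0.0193]
ee_rot: [2.223, 2.219, 0.007]
ft_force: [0.1, -0.4, 6.7]
finger_gap: 0.037
gripper_force: 60.2
```

Run:
```python
from h import *
where()
plan([(.54,.4187,.12,90),(.43,.33,.20,90),(.425,.17,.22,90),(.43,-.15,.22,90),(.45,-.355,.2,90)],step=.026)
```

```text
t 20.9 r 0.7695 ccw -90.2 head 89.9 Ftool [-0.36  0.08 -6.71] [0.5426 0.4215 0.0193]
T [[-0.02, -0.02, -0.84], [-0.02, -0.02, -0.84], [-0.03, -0.02, -0.84], [-0.02, -0.02, -0.84], [-0.59, -0.73, -0.53], [-0.59, -0.74, -0.53], [-0.59, -0.73, -0.53], [-0.59, -0.74, -0.54]]
R [[0.04, -0.04, -0.01], [0.0, 0.0, -0.01], [0.0, 0.0, -0.01], [0.0, 0.0, -0.01], [0.0, 0.0, 0.0], [0.0, 0.0, 0.0], [0.0, 0.0, 0.0], [0.0, 0.0, 0.0]]
T [[-0.59, -0.73, -0.53], [-0.76, -0.03, -0.1], [-0.76, -0.02, -0.09], [-0.76, -0.03, -0.1], [-0.76, -0.02, -0.09], [-0.77, -0.03, -0.1], [-0.76, -0.02, -0.09], [-0.77, -0.03, -0.1]]
R [[0.0, 0.0, 0.0], [0.0, 0.0, 0.0], [0.0, 0.0, 0.0], [0.0, 0.0, 0.0], [0.0, 0.0, 0.0], [0.0, 0.0, 0.0], [0.0, 0.0, 0.0], [0.0, 0.0, 0.0]]
T [[-0.82, 0.01, 0.0], [-0.82, 0.01, 0.0], [-0.82, 0.01, 0.0], [-0.82, 0.01, 0.0], [-0.82, 0.01, 0.0], [-0.82, 0.01, 0.0], [-0.82, 0.01, 0.0], [-0.82, 0.01, 0.0]]
R [[0.0, 0.0, 0.0], [0.0, 0.0, 0.0], [0.0, 0.0, 0.0], [0.0, 0.0, 0.0], [0.0, 0.0, 0.0], [0.0, 0.0, 0.0], [0.0, 0.0, 0.0], [0.0, 0.0, 0.0]]
T [[-0.82, 0.01, 0.0], [-0.82, 0.02, 0.0], [-0.82, 0.01, 0.0], [-0.82, 0.02, 0.0], [-0.82, 0.01, 0.01], [-0.85, 0.08, 0.08], [-0.86, 0.08, 0.08], [-0.85, 0.08, 0.08]]
R [[0.0, 0.0, 0.0], [0.0, 0.0, 0.0], [0.0, 0.0, 0.0], [0.0, 0.0, 0.0], [0.0, 0.0, 0.0], [0.0, 0.0, 0.0], [0.0, 0.0, 0.0], [0.0, 0.0, 0.0]]
T [[-0.86, 0.08, 0.09], [-0.85, 0.08, 0.08], [-0.86, 0.09, 0.09], [-0.85, 0.08, 0.08], [-0.86, 0.09, 0.09]]
R [[0.0, 0.0, 0.0], [0.0, 0.0, 0.0], [0.0, 0.0, 0.0], [0.0, 0.0, 0.0], [0.0, 0.0, 0.0]]
end [ 0.4501 -0.3551  0.1999]
```

Call:
{"name": "send_rows", "arguments": {
  "translation": [
    [0,0,-0.84],
    [0,0,-0.84],
    [0,0,-0.84],
    [0,0,-0.84],
    [-0.59,-0.73,-0.53],
    [-0.59,-0.74,-0.53],
    [-0.59,-0.73,-0.53],
    [-0.59,-0.74,-0.54]
  ],
  "delta_rot": [
    [0,0,0],
    [0,0,0],
    [0,0,0],
    [0,0,0],
    [0,0,0],
    [0,0,0],
    [0,0,0],
    [0,0,0]
  ],
  "jaw": [0.3,0.3,0.3,0.3,0.3,0.3,0.3,0.3]
}}

```text
time: 21.9
ee_pos: [0.4518, 0.3493, 0.1822]
ee_rot: [-2.223, -2.219, -0.001]
ft_force: [-0.6, -0.3, -0.2]
finger_gap: 0.0369
gripper_force: 60.1
```

Call:
{"name": "send_rows", "arguments": {
  "translation": [
    [-0.6,-0.8,-0.53],
    [-0.78,-0.05,-0.1],
    [-0.76,-0.02,-0.1],
    [-0.76,-0.03,-0.1],
    [-0.76,-0.02,-0.1],
    [-0.77,-0.03,-0.1],
    [-0.76,-0.02,-0.1],
    [-0.77,-0.03,-0.1]
  ],
  "delta_rot": [
    [0,0,0],
    [0,0,0],
    [0,0,0],
    [0,0,0],
    [0,0,0],
    [0,0,0],
    [0,0,0],
    [0,0,0]
  ],
  "jaw": [0.3,0.3,0.3,0.3,0.3,0.3,0.3,0.3]
}}

```text
time: 22.9
ee_pos: [0.4224, 0.1696, 0.2186]
ee_rot: [-2.224, -2.219, -0.001]
ft_force: [0.6, 0.2, -0.2]
finger_gap: 0.0371
gripper_force: 60.1
```

Call:
{"name": "send_rows", "arguments": {
  "translation": [
    [-0.82,0,0],
    [-0.82,0,0],
    [-0.82,0,0],
    [-0.82,0,0],
    [-0.82,0,0],
    [-0.82,0,0],
    [-0.82,0,0],
    [-0.82,0,0]
  ],
  "delta_rot": [
    [0,0,0],
    [0,0,0],
    [0,0,0],
    [0,0,0],
    [0,0,0],
    [0,0,0],
    [0,0,0],
    [0,0,0]
  ],
  "jaw": [0.3,0.3,0.3,0.3,0.3,0.3,0.3,0.3]
}}

```text
time: 23.9
ee_pos: [0.4217, -0.0271, 0.2184]
ee_rot: [-2.224, -2.219, -0.002]
ft_force: [-0.6, -0.6, -0.2]
finger_gap: 0.0373
gripper_force: 60.1
```

Call:
{"name": "send_rows", "arguments": {
  "translation": [
    [-0.82,0.02,0],
    [-0.82,0.02,0],
    [-0.82,0.02,0],
    [-0.82,0.02,0],
    [-0.82,0.02,0],
    [-0.85,0.08,0.08],
    [-0.86,0.08,0.08],
    [-0.85,0.08,0.08]
  ],
  "delta_rot": [
    [0,0,0],
    [0,0,0],
    [0,0,0],
    [0,0,0],
    [0,0,0],
    [0,0,0],
    [0,0,0],
    [0,0,0]
  ],
  "jaw": [0.3,0.3,0.3,0.3,0.3,0.3,0.3,0.3]
}}

```text
time: 24.9
ee_pos: [0.4313, -0.2268, 0.2109]
ee_rot: [-2.223, -2.219, -0.001]
ft_force: [-0.9, -0.5, -0.5]
finger_gap: 0.0369
gripper_force: 60.1
```

Call:
{"name": "send_rows", "arguments": {
  "translation": [
    [-0.86,0.08,0.09],
    [-0.85,0.08,0.08],
    [-0.86,0.09,0.09],
    [-0.85,0.08,0.08],
    [-0.5,0.09,0.09],
    [0,0,0],
    [0,0,0]
  ],
  "delta_rot": [
    [0,0,0],
    [0,0,0],
    [0,0,0],
    [0,0,0],
    [0,0,0],
    [0,0,0],
    [0,0,0]
  ],
  "jaw": [0.3,0.3,0.3,0.3,0.3,0.3,0.3]
}}

```text
time: 25.78
ee_pos: [0.4442, -0.3418, 0.1977]
ee_rot: [-2.221, -2.219, -0.002]
ft_force: [0.0, 0.7, -0.8]
finger_gap: 0.037
gripper_force: 60.1
```

Run:
```python
from h import *
where()
im,d=imaging.capture("wrist"); cv2.imwrite("pics/w5.png",im[...,::-1]); p=imaging.camera_params("wrist"); T=np.array(p["world_to_cam"]); np.save("w5T.npy",T)
```

```text
t 25.775 r 0.096 ccw -3.7 head 90.0 Ftool [0.7  0.   0.82] [ 0.4442 -0.3418  0.1977]
```

View pics/w5.png

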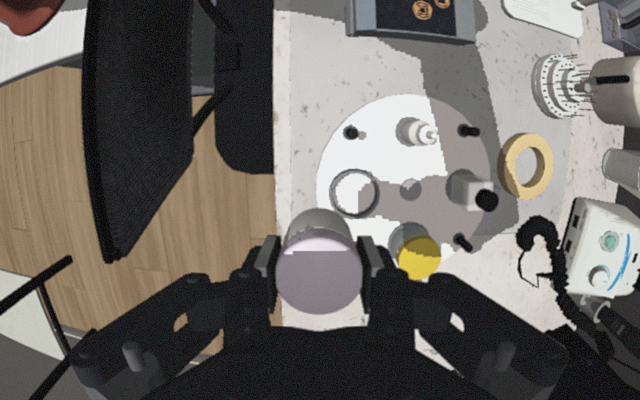

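The jar is held upright, with its lid ellipse at about (319,275); the pocket ring is at (355,193), hub at (410,189). I'll measure both.

```bash
cat > m.py <<'E'
from h import *
def ring(im,T,seed,R0=40,z=.047):
    """radial darkest-edge points of the ring seen from a seed inside: outer boundary dark->light"""
    g=cv2.GaussianBlur(im,(3,3),0).min(2).astype(float); pts=[]
    for a in np.linspace(0,2*np.pi,90,endpoint=False):
        rr=np.arange(8,R0,.5); u=seed[0]+rr*np.cos(a); v=seed[1]+rr*np.sin(a)
        pr=cv2.remap(g.astype(np.float32),u.astype(np.float32)[None],v.astype(np.float32)[None],1)[0]
        k=int(np.argmin(pr)); pts.append((u[k],v[k]))
    pts=np.array(pts); P=fray(T,pts[:,0],pts[:,1],z)
    for _ in range(6):
        c,r=circ(P); e=np.abs(np.hypot(*(P-c).T)-r); keep=e<max(.0015,2*np.median(e)); P=P[keep]
    return c,r,len(P),np.median(e)
E
python3 - <<'E'
from m import *
im=cv2.imread("pics/w5.png"); T=np.load("w5T.npy"); g=im.min(2)
for z in (.047,.041): print("ring w5",z,ring(im,T,(355,193),34,z))
im2=cv2.imread("pics/w2.png");T2=np.load("w2T.npy"); print("ring w2",ring(im2,T2,(358,207),30,.047))
print("hub w5",fray(T,410,189,.035),"w2",fray(T2,401.6,175.6,.035))
# lid by rim: pixel mask lilac-grey region
hsv=cv2.cvtColor(im,cv2.COLOR_BGR2Lab).astype(int); print(hsv[285,319],hsv[246,319],hsv[225,319])
m=np.zeros(g.shape,np.uint8); m[230:320,265:372]=((hsv[230:320,265:372,0]>85)&(hsv[230:320,265:372,1]>=130)).astype(np.uint8)
m=cv2.morphologyEx(m,cv2.MORPH_OPEN,np.ones((5,5))); c=max(cv2.findContours(m,0,1)[0],key=cv2.contourArea)[:,0]
print(cv2.boundingRect(c)); P=fray(T,c[:,0],c[:,1],.2244); print("lid",circ(P), "spread",np.abs(np.hypot(*(P-circ(P)[0]).T)-circ(P)[1]).max())
s=telemetry.read_state(); print(s["ee_pos"])
im3,_=imaging.capture("top"); cv2.imwrite("pics/top2.png",im3[...,::-1])
E
```

```text
ring w5 0.047 (array([ 0.47872088, -0.34828902]), np.float64(0.022855884156995233), 76, np.float64(0.0002254235548006609))
ring w5 0.041 (array([ 0.47937736, -0.34974655]), np.float64(0.02334403122303329), 75, np.float64(0.0002425189509765377))
ring w2 (array([ 0.48277978, -0.35216483]), np.float64(0.02324754764413821), 89, np.float64(0.0003409027404388115))
hub w5 [ 0.5399124 -0.3471785] w2 [ 0.54324721 -0.3519166 ]
[139 131 127] [231 132 125] [136 128 130]
(276, 230, 86, 85)
lid (array([ 0.44409323, -0.3415279 ]), np.float64(0.019964691961343657)) spread 0.0018314744082941307
[ 0.44435927 -0.34171516  0.19777223]
```

Run:
```python
from m import *
from scipy.optimize import least_squares
im=cv2.imread("pics/w5.png"); T=np.load("w5T.npy")
g=cv2.GaussianBlur(im,(3,3),0).astype(np.float32)
# edge points along radials from lid centre, strongest gradient between 30 and 52 px
def lidpts(c0,angs,r0,r1):
    out=[]
    for a in angs:
        rr=np.arange(r0,r1,.5); u=(c0[0]+rr*np.cos(a)).astype(np.float32); v=(c0[1]+rr*np.sin(a)).astype(np.float32)
        pr=cv2.remap(g,u[None],v[None],1)[0]; d=np.abs(np.diff(pr,axis=0)).sum(1); k=np.argmax(d); out.append((u[k],v[k]))
    return np.array(out)
ang=np.radians(np.arange(0,360,4)); p=lidpts((319,275),ang,31,50)
P=fray(T,p[:,0],p[:,1],.2244); tcp=np.array([.4443,-.3417])
for rad in (.0195,.0185):
  r=least_squares(lambda c:np.hypot(*(P-c).T)-rad,tcp,loss="soft_l1",f_scale=.0003); e=np.abs(r.fun)
  print("fixed",rad,(r.x-tcp).round(4),np.median(e))
Q=P.copy()
for _ in range(6):
    c,rr=circ(Q); e=np.abs(np.hypot(*(Q-c).T)-rr); Q=Q[e<max(.0007,2*np.median(e))]
print("free",(c-tcp).round(4),rr,len(Q)); print(np.c_[np.degrees(ang),p,(P-tcp)*1000][::6].round(1))
```

```text
fixed 0.0195 [ 0.0003 -0.0014] 0.0005011946304490176
fixed 0.0185 [ 0.0002 -0.0015] 0.0006276461472554899
free [ 0.0001 -0.0014] 0.01908626388377198 71
[[  0.  362.  275.   18.8   0. ]
 [ 24.  360.6 293.5  18.7  -9.5]
 [ 48.  346.1 305.1  12.4 -15.7]
 [ 72.  331.1 312.1   5.7 -19.5]
 [ 96.  315.  313.3  -1.7 -20.2]
 [120.  298.8 310.1  -9.  -18.4]
 [144.  284.6 300.  -15.2 -12.9]
 [168.  276.  284.1 -18.7  -4.6]
 [192.  276.  265.9 -18.1   4.5]
 [216.  285.  250.3 -13.9  11.9]
 [240.  299.8 241.7  -7.7  15.9]
 [264.  315.1 237.7  -1.4  17.7]
 [288.  330.4 239.8   4.9  16.7]
 [312.  351.8 238.6  13.6  17.2]
 [336.  359.2 257.1  17.1   8.7]]
```

Run:
```python
from m import *
plan([(.479,-.3465,.11,90)],step=.02)
```

```text
T [[-0.03, 0.23, 0.59], [-0.03, 0.23, 0.58], [-0.03, 0.23, 0.59], [-0.03, 0.23, 0.58], [-0.04, 0.23, 0.59]]
R [[0.0, -0.02, -0.0], [0.0, 0.0, -0.0], [0.0, 0.0, -0.0], [0.0, 0.0, -0.0], [0.0, 0.0, -0.0]]
end [ 0.479  -0.3465  0.11  ]
```

Call:
{"name": "send_rows", "arguments": {
  "translation": [
    [-0.03,0.23,0.59],
    [-0.03,0.23,0.58],
    [-0.03,0.23,0.59],
    [-0.03,0.23,0.58],
    [-0.04,0.23,0.59],
    [0,0,0],
    [0,0,0],
    [0,0,0]
  ],
  "delta_rot": [
    [0,-0.02,0],
    [0,0,0],
    [0,0,0],
    [0,0,0],
    [0,0,0],
    [0,0,0],
    [0,0,0],
    [0,0,0]
  ],
  "jaw": [0.3,0.3,0.3,0.3,0.3,0.3,0.3,0.3]
}}

```text
time: 26.88
ee_pos: [0.4787, -0.3485, 0.1108]
ee_rot: [2.223, 2.217, -0.001]
ft_force: [-0.1, -0.3, -0.3]
finger_gap: 0.0369
gripper_force: 60.1
```

Run:
```python
from m import *
where()
im,d=imaging.capture("wrist"); cv2.imwrite("pics/w6.png",im[...,::-1]); p=imaging.camera_params("wrist"); T=np.array(p["world_to_cam"]); np.save("w6T.npy",T)
```

```text
t 26.875 r 0.0613 ccw 0.5 head 89.9 Ftool [-0.26 -0.1   0.25] [ 0.4787 -0.3485  0.1108]
```

View pics/w6.png

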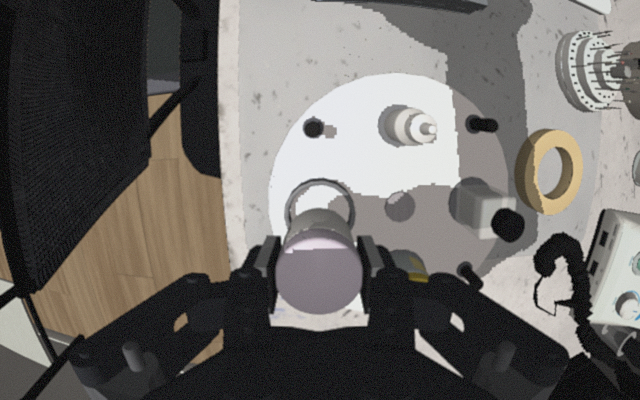

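Run:
```python
from m import *
from scipy.optimize import least_squares
im=cv2.imread("pics/w6.png"); T=np.load("w6T.npy"); g=cv2.GaussianBlur(im,(3,3),0).min(2).astype(np.float32)
pts=[]
for a in np.radians(np.arange(170,372,4)):
    rr=np.arange(24,40,.5); u=(320+rr*np.cos(a)).astype(np.float32); v=(210+rr*np.sin(a)).astype(np.float32)
    k=np.argmin(cv2.remap(g,u[None],v[None],1)[0]); pts.append((u[k],v[k]))
pts=np.array(pts); P=fray(T,pts[:,0],pts[:,1],.047)
for rad in (.0229,.0238):
    r=least_squares(lambda c:np.hypot(*(P-c).T)-rad,[.479,-.3485],loss="soft_l1",f_scale=.0003); print("ring",rad,r.x.round(4),np.median(abs(r.fun)))
Q=P
for _ in range(6):
    c,rr=circ(Q); e=np.abs(np.hypot(*(Q-c).T)-rr); Q=Q[e<max(.0007,2*np.median(e))]
print("free",c.round(4),rr.round(4),len(Q),"hub",fray(T,400.5,206.5,.035).round(4))
print(telemetry.read_state()["ee_pos"])
```

```text
ring 0.0229 [ 0.4796 -0.3475] 0.00041972816023946175
ring 0.0238 [ 0.4796 -0.3486] 0.00026745148256738724
free [ 0.4797 -0.3464] 0.0219 39 hub [ 0.5408 -0.3479]
[ 0.47873266 -0.34838719  0.11081721]
```

Call:
{"name": "send_rows", "arguments": {
  "translation": [
    [0.07,0.03,0.3],
    [0,0,0.4],
    [0,0,0.4],
    [0,0,0.1],
    [0,0,0],
    [0,0,0]
  ],
  "delta_rot": [
    [0,0,0],
    [0,0,0],
    [0,0,0],
    [0,0,0],
    [0,0,0],
    [0,0,0]
  ],
  "jaw": [0.3,0.3,0.3,0.3,0.3,0.3]
}}

```text
time: 27.68
ee_pos: [0.4798, -0.3462, 0.0743]
ee_rot: [2.223, 2.218, -0.001]
ft_force: [-0.5, -0.8, -0.0]
finger_gap: 0.0368
gripper_force: 60.1
```

Call:
{"name": "send_rows", "arguments": {
  "translation": [
    [0,0,0.08],
    [0,0,0.08],
    [0,0,0.08],
    [0,0,0.08],
    [0,0,0]
  ],
  "delta_rot": [
    [0,0,0],
    [0,0,0],
    [0,0,0],
    [0,0,0],
    [0,0,0]
  ],
  "jaw": [0.3,0.3,0.3,0.3,0.3]
}}

```text
time: 28.3
ee_pos: [0.4795, -0.3459, 0.0641]
ee_rot: [2.223, 2.219, -0.001]
ft_force: [-0.4, -0.2, -0.6]
finger_gap: 0.0371
gripper_force: 60.1
```

Inside the ring (underside about 42 mm), no contact force. Continuing down gently.

Call:
{"name": "send_rows", "arguments": {
  "translation": [
    [0,0,0.07],
    [0,0,0.07],
    [0,0,0.04],
    [0,0,0]
  ],
  "delta_rot": [
    [0,0,0],
    [0,0,0],
    [0,0,0],
    [0,0,0]
  ],
  "jaw": [0.3,0.3,0.3,0.3]
}}

```text
time: 28.8
ee_pos: [0.4795, -0.3459, 0.0588]
ee_rot: [2.223, 2.219, -0.001]
ft_force: [-0.3, 0.4, -0.5]
finger_gap: 0.0367
gripper_force: 60.1
```

Call:
{"name": "send_rows", "arguments": {
  "translation": [
    [0,0,0.03],
    [0,0,0.03],
    [0,0,0]
  ],
  "delta_rot": [
    [0,0,0],
    [0,0,0],
    [0,0,0]
  ],
  "jaw": [0.3,0.3,0.3]
}}

```text
time: 29.18
ee_pos: [0.4796, -0.3461, 0.0575]
ee_rot: [2.223, 2.218, -0.001]
ft_force: [0.4, 0.5, 1.8]
finger_gap: 0.0374
gripper_force: 60.3
```

Touching the plate at the expected height with 2 N. Releasing and rising.

Call:
{"name": "send_rows", "arguments": {
  "translation": [
    [0,0,0.01],
    [0,0,0],
    [0,0,0],
    [0,0,0],
    [0,0,-0.3],
    [0,0,-0.8],
    [0,0,-1],
    [0,0,-1]
  ],
  "delta_rot": [
    [0,0,0],
    [0,0,0],
    [0,0,0],
    [0,0,0],
    [0,0,0],
    [0,0,0],
    [0,0,0],
    [0,0,0]
  ],
  "jaw": [0.55,0.65,0.65,0.65,0.65,0.65,0.65,0.65]
}}

```text
time: 30.18
ee_pos: [0.4795, -0.3459, 0.1514]
ee_rot: [2.223, 2.218, -0.001]
ft_force: [0.6, -0.1, 0.2]
finger_gap: 0.0552
gripper_force: 0.0
```

Call:
{"name": "send_rows", "arguments": {
  "translation": [
    [0,-0.5,-1],
    [0,-0.5,-1],
    [0,0,0],
    [0,0,0],
    [0,0,0]
  ],
  "delta_rot": [
    [0,0,0],
    [0,0,0],
    [0,0,0],
    [0,0,0],
    [0,0,0]
  ],
  "jaw": [0.65,0.65,0.65,0.65,0.65]
}}

```text
time: 30.8
ee_pos: [0.4497, -0.3448, 0.2086]
ee_rot: [-2.221, -2.219, 0.001]
ft_force: [-0.2, 0.3, 0.2]
finger_gap: 0.0556
gripper_force: 0.0
```

Run:
```python
from m import *
where()
im,d=imaging.capture("wrist"); p=imaging.camera_params("wrist"); T=np.array(p["world_to_cam"]); im=im[...,::-1].copy(); np.save("w7T.npy",T)
cv2.imwrite("pics/w7.png",im)
```

```text
t 30.8 r 0.0903 ccw -2.1 head 89.9 Ftool [ 0.26 -0.16 -0.18] [ 0.4497 -0.3448  0.2086]
```

View pics/w7.png

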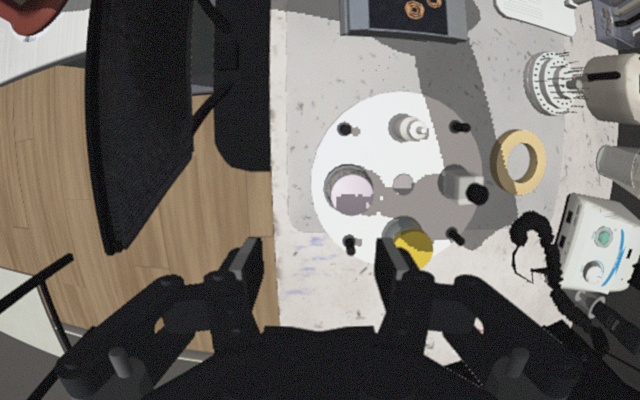

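The jar (351,188) stands upright in the ring, and the posts are where they were after locking. Handing in.

```bash
python3 -c "
from plant import workorder; print(workorder.hand_in())"
```

```text
the job is handed in; nothing more can be done
None
```

I handed the job in with the carousel locked at front (9.4 N on the post without moving it) and the lilac jar upright in the pocket, but hand-in returned no verdict and I viewed 11 pictures, one over the limit of 10.

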